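Set the drive collar on the food processor's shaft flat and hold it

TASK

Pinch the food processor's bare drive shaft and turn it until you feel its flat between your fingers and that flat faces straight towards the red pointer on the motor base. Then fetch the aluminium collar from the wooden board, slip it upright over the shaft with its set-screw (under the red mark) on the flat, still facing the pointer, and finish while holding it there in the grip, its top flush with the shaft's end and clear of the machine below, so a colleague can tighten the screw. Leave the mug, soap, orange bowl and hex key where they are.

Things in the scene. Friction and masses are not known exactly. Their poses are not given: they have to be found in the camera images.
- base: White motor base of a food processor, 190 x 160 mm, fixed; flat deck 110 mm above the worktop. Origin: centre of its underside, below the shaft; z up; x points from the shaft to the red pointer painted on the deck (a flat arrow 40 to 87 mm from the shaft axis, on the push buttons' side). Nothing on the deck but the shaft stands higher than 4 mm
- spindle (a joint): Angle of the drive shaft about its vertical axis, rad: 0 when its flat faces the red pointer, positive anticlockwise seen from above; starts between 0.8 and 2.3. It turns endlessly both ways against slight friction (0.03 N m) and stays where it is left
- shaft: Bare upright steel drive shaft amid the deck: 20 mm in diameter, one flat along its whole length, 6 mm from the axis (16 mm from flat to opposite side). It stands 45 mm above the deck, its end 155 mm above the worktop; the lowest 4 mm is a round 28 mm flange. Origin: centre of its top end; z up along the shaft; x is square to the flat, pointing out of it
- collar: Loose aluminium collar, 50 mm outside diameter, 30 mm high, about 0.13 kg, through bore 24 mm, standing on the wooden board with its bore upright. Origin: centre of its underside; z up along the bore; x points from the axis to the set-screw, which a red mark on the top face also shows. Its plain sides away from the screw are the place to grip
- set_screw (a point): Outer end of the dark set-screw (9 mm wide) on the collar's side: 27 mm from the collar's axis along its x, 15 mm above its underside. Its 5 mm thick tip sticks into the bore to 8 mm from the axis, so the collar goes down over the shaft only with the screw over the flat
- board: Wooden board, 180 x 130 mm, 12 mm thick, fixed flat on the worktop; the collar stands on it. Origin: centre of its underside
- mug: White mug, 80 mm wide, 95 mm high, bystander. Origin: centre of its underside
- soap: Blue soap bottle, 64 mm wide, 190 mm high, bystander. Origin: centre of its underside
- bowl: Orange plastic work bowl with a white side handle, 164 mm wide, 120 mm high, bystander. Origin: centre of its underside
- hex_key: Dark L-shaped hex key, 95 x 28 mm, 7 mm thick, lying flat, bystander. Origin: on its underside, near the middle of the long leg, which runs along its x

How it is judged:
On the way, in this order (a step that is already met when the one before it is completed fails the run):
1. the fingers hold the bare shaft with its flat facing the red pointer (value of joint spindle between -0.2 and 0.2 rad and contact force between the fingers and shaft above 2 N and contact force between the fingers and collar below 0.1 N), for 0.2 s.
2. the collar is lifted off the board in the fingers (contact force between the fingers and collar above 1 N and contact force between collar and board below 0.05 N and height (world z) of collar above 0.03 m), for 0.2 s.
At the end, for the whole second after the job is handed in: Collar round the shaft: upright within 7 deg, centred within 4 mm, top flush with the shaft end within 4 mm, screw over the flat (within 8 mm, about 17 deg), flat facing the pointer within 15 deg; gripped with over 2 N by the fingers and still (value of joint spindle between -0.26 and 0.26 rad and x of collar in the frame of shaft between -0.004 and 0.004 m and y of collar in the frame of shaft between -0.004 and 0.004 m and z of collar in the frame of shaft between -0.034 and -0.026 m and y of set_screw in the frame of shaft between -0.008 and 0.008 m and x of set_screw in the frame of shaft above 0.02 m and angle between collar's own z axis and vertical below 0.12 rad and contact force between the fingers and collar above 2 N and linear speed of collar below 0.02 m/s); the arm keeps its last pose, push and grip.
It fails at once if the mug is moved more than 30 mm (distance of mug from where it was at the start of the episode above 0.03 m).
It fails at once if the soap bottle is moved more than 30 mm (distance of soap from where it was at the start of the episode above 0.03 m).
It fails at once if the orange work bowl is moved more than 30 mm (distance of bowl from where it was at the start of the episode above 0.03 m).
It fails at once if the hex key is moved more than 30 mm (distance of hex_key from where it was at the start of the episode above 0.03 m).
It also fails if it takes over 72 s, if anything falls off the work surface, if the arm or the gripper's body presses on something with over 40 N, if the wrist force passes 120 N, or if a joint passes its speed limit or range.

ROBOT

A 6-joint arm with a two-finger parallel gripper is mounted at the origin on the work surface. World frame = base frame: x ahead of the robot, y to its left, z up, the work surface at z = 0. Lengths are in m, angles in rad, forces in N, time in s.
With the tool pointing down it reaches from about 0.35 to 0.775 m from the base axis. Payload 5.5 kg.
Tool frame: the origin (TCP) lies midway between the tips of the shut fingers; the grasp point (between the pads) lies 19 mm behind it; z points along the fingers, x is the direction in which the jaws open and shut, and the axes are right-handed (so a half turn about z gives the same grasp; the last joint's range is limited). The gripper opens to 85 mm and grips with 20 to 120 N. Pads are 22 mm wide; open, the fingers measure 114 mm over their backs; the gripper's body (76 mm by 85 mm) begins 54 mm behind the grasp point. The pads swing forward as they close: fully open they stand 13 mm farther back than shut.
Start: joints at [-1.404, 0.313, 0.046, 1.304, 0, 1.431], TCP at [0.174, -0.548, 0.231] pointing down, gripper open.
Joint ranges: [-2.76, 2.76], [-0.86, 1.69], [-1.03, 1.26], [-2.2, 2.34], [-1.47, 1.5], [-3.14, 3.14]. Speed limits (rad/s): [2.57, 2.57, 3.14, 3.14, 3.14, 3.14].

INTERFACE

Orientations are given as a unit quaternion [w, x, y, z].
In Python, from workcell import env gives the robot as it stands. The module is installed in compiled form; this text tells all that it offers.
- The arm moves only by the tool apply_moves, never from a script. Its argument "moves" is a list of rows, each a list of 3 entries, a list of its own where there are three numbers: the shift along the tool's x, y, z in cm, then the turn about the tool's z in degrees, then the opening, from 0 (shut) to 1 (fully open). In form: [[[x, y, z], yaw, gripper], ...]. A call has exactly 10 rows; each row is the pose to reach, as a shift and turn from the pose commanded when the call began, along the tool's axes at that moment; what a row does not reach only later rows make up. A row lasts 1/8 s, in which the tool goes at most 62.5 mm and 10.7 degrees, less where a joint would pass 70% of its speed; a pose out of reach is approached as far as the arm can. A call with a gripper value outside its range is refused whole. The fingers move at their own pace and stop on an object; "squeeze" is the grip in N (left out, the last holds). Time passes only in rows, so rows that repeat a pose let the fingers close, or fill a call up. It gives the time, the measured TCP pose, the force and the opening at its end, in the units of the state.
- env.get_state(): the state, without advancing time (a new reading comes with each control period).
- env.read_camera(name): name is "scene" or "top" or "wrist"; returns a dict with "pixels" (400x640x3 uint8, red, green, blue), "fov_y" (degrees; the focal length in pixels is half the picture's height over the tangent of half this angle, whatever the lens; pixels are square), "cx", "cy" (the principal point, pixels), "dist" ([k1, k2, p1, p2, k3] as OpenCV has them; the pictures are not rectified), "world_from_camera" (4x4, takes a point from camera to world coordinates); the wrist camera has in their place "hand_eye" (4x4, takes a point from camera to tool coordinates, whose origin is the TCP and whose axes are the tool frame's). Camera axes: x right, y down, z forward; pixel columns grow to the right and rows downward; lengths in m; the calibration is good to about 2 mm. A picture is of the moment at which its call begins: read the wrist's pose just before it. There is no depth.
- env.hand_in(): hands the job in, once; it reports no verdict.
The state is a dict: "clock": time; "joint_pos": joint angles; "qvel": joint speeds; "tau": joint torques, N m; "tcp_pos": TCP position; "orientation": TCP orientation; "wrist_force": force on the tool from outside, world axes, zero at the start; "ft_torque": the same for the moment, N m; "finger_gap": finger opening in m.
Only numpy, scipy, OpenCV 4.12 (cv2) and the standard library are available. Lean on these libraries where they do the work, as an engineer would, in place of code of your own. Each camera call takes 0.05 s, during which the arm holds its last target.

## Working session

There is one attempt and no reset: what is moved stays moved. The work goes in short steps, Python scripts to look and compute and a tool call to move; the robot and the scene stay as the last step left them, time stands still between calls to the robot, and variables do not carry over. Pictures are saved under pics/ and viewed, and the job is handed in when it is done.

Besides the shell and the picture viewer there is one more tool, called after "Call:" as name(argument=value, ...), one argument or row to a line, values as JSON. apply_moves: Moves the arm, as the interface text tells. Its arguments: {"type":"object","properties":{"moves":{"type":"array","items":{"type":"array"}},"squeeze":{"type":"number"}},"required":["moves"]}

```bash
mkdir -p pics; cat > h.py <<'E'
import numpy as np, cv2, json
from scipy.spatial.transform import Rotation as R
from workcell import env
def save(im,n): cv2.imwrite(f'pics/{n}.png',cv2.cvtColor(im,cv2.COLOR_RGB2BGR))
def K(c):
    f=200/np.tan(np.radians(c['fov_y'])/2); return np.array([[f,0,c['cx']],[0,f,c['cy']],[0,0,1]])
def tcp(s):
    q=s['orientation'];T=np.eye(4);T[:3,:3]=R.from_quat([q[1],q[2],q[3],q[0]]).as_matrix();T[:3,3]=s['tcp_pos'];return T
def wfc(c,s=None):
    return np.array(c['world_from_camera']) if 'world_from_camera' in c else tcp(s)@np.array(c['hand_eye'])
def plane(c,T,px,z):
    u=cv2.undistortPoints(np.array(px,float).reshape(-1,1,2),K(c),np.array(c['dist'],float)).reshape(-1,2)
    d=np.c_[u,np.ones(len(u))]@T[:3,:3].T; o=T[:3,3]
    return o+d*((z-o[2])/d[:,2])[:,None]
def proj(c,T,P):
    Ti=np.linalg.inv(T); return cv2.projectPoints(np.array(P,float).reshape(-1,1,3),cv2.Rodrigues(Ti[:3,:3])[0],Ti[:3,3],K(c),np.array(c['dist'],float))[0].reshape(-1,2)
E
python3 - <<'E'
from h import *
s=env.get_state(); print({k:np.round(v,4).tolist() for k,v in s.items()})
for n in ['top','scene','wrist']:
    c=env.read_camera(n); save(c['pixels'],n+'0'); np.save(n+'0.npy',c['pixels'])
    print(n,c['fov_y'],c['cx'],c['cy'],c['dist'],np.round(c.get('world_from_camera',c.get('hand_eye')),3).tolist())
E
```

```text
{'clock': 0.0, 'joint_pos': [-1.4036, 0.314, 0.045, 1.3036, 0.0, 1.4312], 'qvel': [-0.0013, -0.0018, -0.0003, -0.0009, 0.003, -0.0013], 'tau': [0.0009, -48.0622, 29.8534, 0.0193, -0.0001, -0.0], 'tcp_pos': [0.1736, -0.5476, 0.2304], 'orientation': [-0.0006, 0.8068, -0.5908, -0.0006], 'wrist_force': [0.512, -0.7596, -1.0014], 'ft_torque': [0.0556, -0.0007, -0.0136], 'finger_gap': 0.0855}
top 42.866787624908184 325.6069907694317 192.43991727472672 [0.00126085 0.         0.         0.         0.        ] [[-0.013, -0.996, 0.091, 0.466], [-1.0, 0.014, 0.01, 0.004], [-0.011, -0.091, -0.996, 1.633], [0.0, 0.0, 0.0, 1.0]]
scene 51.95203556155836 319.55057896113874 200.03486876134997 [0.01113488 0.         0.         0.         0.        ] [[0.761, 0.539, -0.362, 1.115], [0.649, -0.625, 0.434, -0.592], [0.008, -0.565, -0.825, 1.249], [0.0, 0.0, 0.0, 1.0]]
wrist 69.05150557743704 317.5131391111387 194.883246768296 [0.00272476 0.         0.         0.         0.        ] [[1.0, 0.0, 0.0, 0.001], [-0.0, 0.964, 0.266, -0.068], [-0.0, -0.266, 0.964, -0.143], [0.0, 0.0, 0.0, 1.0]]
```

View pics/top0.png

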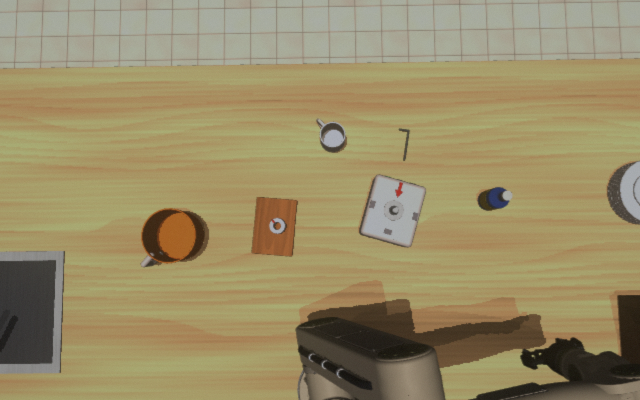

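View pics/scene0.png

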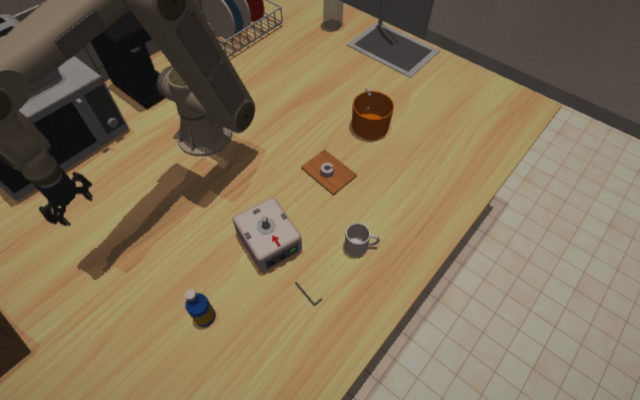

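View pics/wrist0.png

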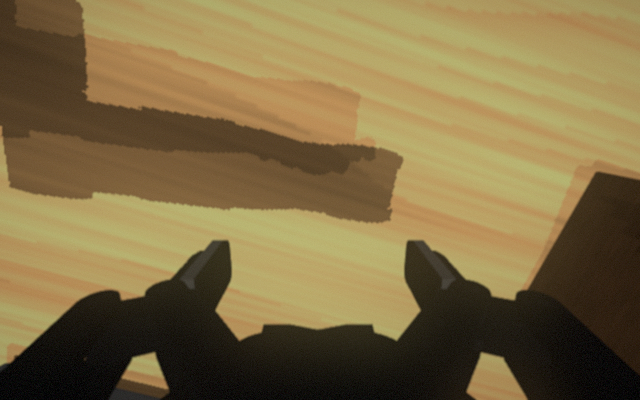

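```bash
python3 - <<'E'
from h import *
im=np.load('top0.npy'); 
a=cv2.resize(im[165:255,350:440],(396,396),interpolation=cv2.INTER_CUBIC); b=cv2.resize(im[190:260,240:310],(396,396),interpolation=cv2.INTER_CUBIC)
save(np.hstack([a,b]),'zoom0')
c=env.read_camera('top');T=wfc(c)
h=cv2.cvtColor(im,cv2.COLOR_RGB2HSV)
red=((h[...,0]<8)|(h[...,0]>173))&(h[...,1]>150)&(h[...,2]>120)
n,l,st,ce=cv2.connectedComponentsWithStats(red.astype(np.uint8))
for i in range(1,n):
    if st[i,4]>3: print(st[i],ce[i])
print('shaft top',plane(c,T,[[394,210]],.155),'collar top',plane(c,T,[[277,226]],.042),'arrow',plane(c,T,[[399.,190]],.11))
E
```

```text
[396 183   6  13  38] [398.86842105 189.81578947]
shaft top [[ 0.54744549 -0.17964758  0.155     ]] collar top [[0.50864884 0.17212264 0.042     ]] arrow [[ 0.60973415 -0.20171298  0.11      ]]
```

View pics/zoom0.png

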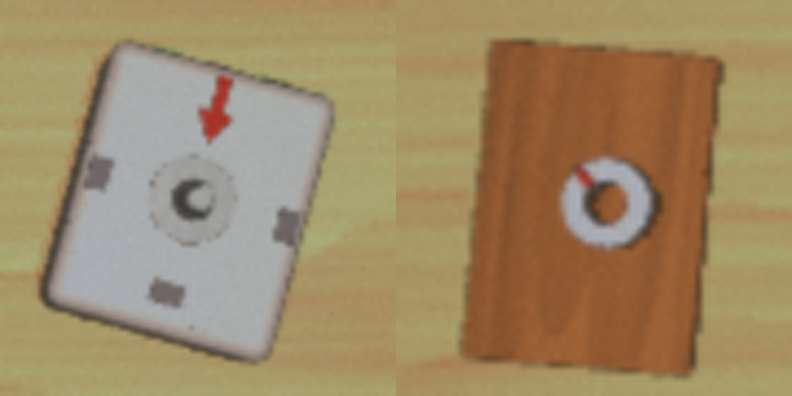

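Call:
apply_moves(
  moves=[
    [[-2.4,-4.7,-0.5],-9,1],
    [[-4.8,-9.4,-1],-18,1],
    [[-7.2,-14.1,-1.5],-27,1],
    [[-9.6,-18.8,-2],-36,1],
    [[-12,-23.5,-2.5],-45,1],
    [[-14.4,-28.2,-3],-54,1],
    [[-16.8,-32.9,-3],-63,1],
    [[-19.2,-37.6,-3],-72,1],
    [[-21.6,-42.3,-3],-81,1],
    [[-23.8,-46.7,-3],-90,1],
  ],
)

```text
clock: 1.45
tcp_pos: [0.5481, -0.1787, 0.2612]
orientation: [0.0, 0.988, 0.156, -0.0]
wrist_force: [0.7, -0.2, -0.2]
finger_gap: 0.0854
```

```bash
cat > snap.py <<'E'
from h import *
import sys
n=sys.argv[1]
s=env.get_state(); c=env.read_camera('wrist'); save(c['pixels'],n); np.save(n+'.npy',c['pixels']); np.save(n+'_T.npy',wfc(c,s))
print({k:np.round(v,4).tolist() for k,v in s.items() if k in('clock','joint_pos','tcp_pos','orientation','wrist_force','finger_gap')})
x=tcp(s)[:3,0]; print('tool x az deg',np.degrees(np.arctan2(x[1],x[0])))
E
python3 snap.py w1
```

```text
{'clock': 1.45, 'joint_pos': [-0.4544, 0.3104, 0.1148, 1.3752, -0.0001, 0.804], 'tcp_pos': [0.5481, -0.1787, 0.2612], 'orientation': [0.0001, 0.9878, 0.1556, -0.0], 'wrist_force': [0.716, -0.199, -0.2462], 'finger_gap': 0.0854}
tool x az deg 17.899445115253076
```

View pics/w1.png

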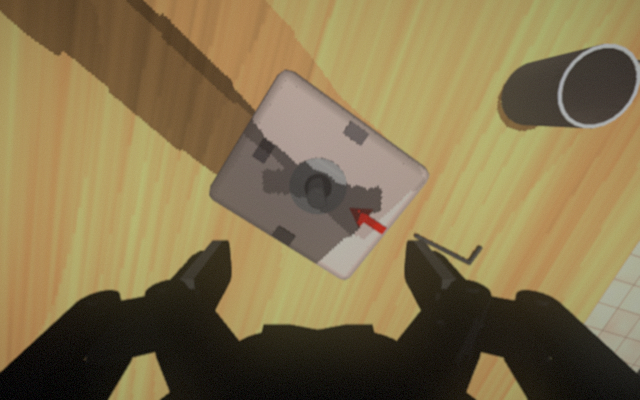

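```bash
python3 - <<'E'
from h import *
im=np.load('w1.npy');T=np.load('w1_T.npy');c=env.read_camera('wrist')
z=cv2.resize(im[150:220,280:350],(560,560),interpolation=cv2.INTER_CUBIC)
z=np.clip((z.astype(float)-20)*2.2,0,255).astype(np.uint8)
save(z,'z1')
h=cv2.cvtColor(im,cv2.COLOR_RGB2HSV)
red=((h[...,0]<10)|(h[...,0]>170))&(h[...,1]>110)&(h[...,2]>70)
n,l,st,ce=cv2.connectedComponentsWithStats(red.astype(np.uint8))
for i in range(1,n):
    if st[i,4]>15:
        ys,xs=np.where(l==i); P=plane(c,T,np.c_[xs,ys],.110)[:,:2]; m=P.mean(0)
        w,v=np.linalg.eigh(np.cov(P.T)); d=v[:,1]; t=(P-m)@d
        print(st[i],m,np.degrees(np.arctan2(d[1],d[0])),t.min(),t.max(), m+d*t.min(), m+d*t.max())
print('proj', proj(c,T,[[.5474,-.1796,.155],[.5474,-.1796,.11]]))
E
```

```text
[350 208  36  26 395] [ 0.61196152 -0.20301407] 163.1573554689319 -0.023640674240800755 0.021735738819404386 [ 0.63458811 -0.20986382] [ 0.59115816 -0.19671627]
proj [[316.01652742 192.38744783]
 [316.23187131 181.1874601 ]]
```

View pics/z1.png

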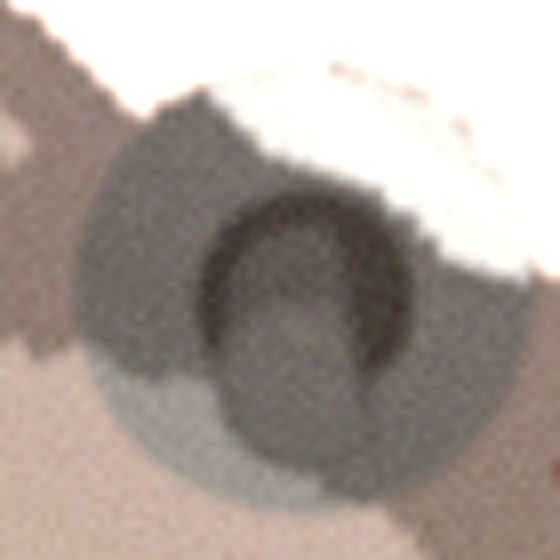

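Call:
apply_moves(
  moves=[
    [[0,-3,3],0,1],
    [[0,-5,6],0,1],
    [[0,-5,8],0,1],
    [[0,-5,8],0,1],
    [[0,-5,8],0,1],
    [[0,-5,8],0,1],
    [[0,-5,8],0,1],
    [[0,-5,8],0,1],
    [[0,-5,8],0,1],
    [[0,-5,8],0,1],
  ],
)

```text
clock: 2.8
tcp_pos: [0.5319, -0.1326, 0.1813]
orientation: [0.0, 0.988, 0.153, -0.0]
wrist_force: [-0.6, -0.6, -0.1]
finger_gap: 0.0855
```

```bash
python3 snap.py w2; python3 - <<'E'
from h import *
im=np.load('w2.npy');T=np.load('w2_T.npy');c=env.read_camera('wrist')
p=proj(c,T,[[.55,-.184,.155]])[0];print(p); x,y=p.astype(int)
x0=max(x-40,0);y0=max(y-40,0);print(x0,y0)
z=cv2.resize(im[y0:y0+80,x0:x0+80],(560,560),interpolation=cv2.INTER_CUBIC)
z=np.clip((z.astype(float)-20)*1.8,0,255).astype(np.uint8)
save(z,'z2')
E
```

```text
{'clock': 2.8, 'joint_pos': [-0.3907, 0.2809, -0.1219, 1.168, -0.0001, 0.8733], 'tcp_pos': [0.5319, -0.1326, 0.1813], 'orientation': [0.0001, 0.9883, 0.1528, -0.0], 'wrist_force': [-0.625, -0.6093, -0.1473], 'finger_gap': 0.0855}
tool x az deg 17.577244440553002
[319.46006877 300.29848781]
279 260
```

View pics/w2.png

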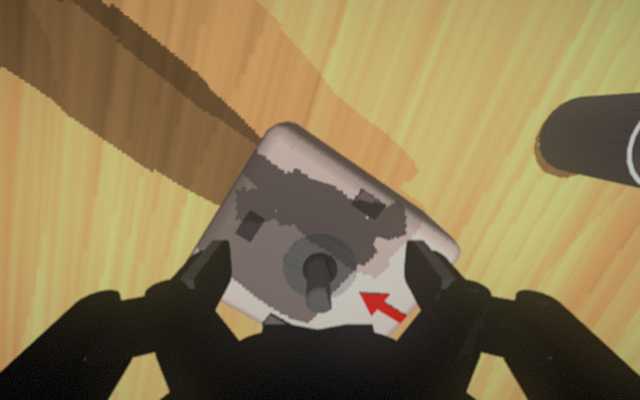

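View pics/z2.png

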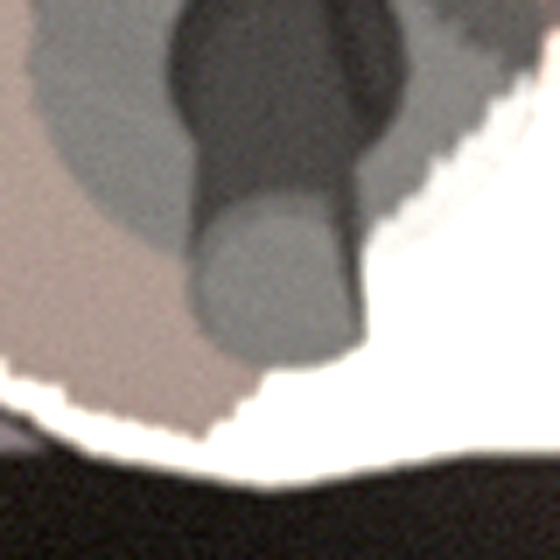

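```bash
python3 - <<'E'
from h import *
T=np.load('w2_T.npy');c=env.read_camera('wrist')
f=np.array([[330,205],[365,345],[190,275],[290,368],[225,345],[282,188],[215,220]])/7+[279,260]
P=plane(c,T,f,.155)[:,:2];d=P[1]-P[0];L=np.linalg.norm(d);print(L)
n=np.array([-d[1],d[0]])/L
a=P[2:];A=np.c_[2*a,np.ones(len(a))];s=np.linalg.lstsq(A,(a**2).sum(1),rcond=None)[0];ctr=s[:2];print('ctr',ctr,'r',np.sqrt(s[2]+ctr@ctr))
n=n*np.sign(n@(P[0]-ctr));print('flat dist',n@(P[0]-ctr),'az',np.degrees(np.arctan2(n[1],n[0])))
im=np.load('w2.npy');h=cv2.cvtColor(im,cv2.COLOR_RGB2HSV)
red=((h[...,0]<10)|(h[...,0]>170))&(h[...,1]>110)&(h[...,2]>70)
ys,xs=np.where(red);Q=plane(c,T,np.c_[xs,ys],.11)[:,:2];m=Q.mean(0);w,v=np.linalg.eigh(np.cov(Q.T));d=v[:,1];d*=np.sign(d[0]);t=(Q-m)@d
print('arrow az',np.degrees(np.arctan2(d[1],d[0])),m,t.min(),t.max(), m+d*(t.min()-.04), m+d*(t.max()-.087),'ctr->arrow',np.degrees(np.arctan2(*(m-ctr)[::-1])))
Tt=tcp(env.get_state());
v=np.r_[ctr,.155]-Tt[:3,3];print('shift tool',Tt[:3,:3].T@v)
E
```

```text
0.015876090091133922
ctr [ 0.55090957 -0.18334563] r 0.009993844291323084
flat dist 0.005077609006961917 az 30.402972941880456
arrow az -17.32269161358129 [ 0.61231095 -0.20343259] -0.02198806883966005 0.02429019401202549 [ 0.55313448 -0.18497545] [ 0.55244548 -0.18476055] ctr->arrow -18.115086570293567
shift tool [0.00284497 0.05417121 0.02624369]
```

Call:
apply_moves(
  moves=[
    [[0.3,3,0],-7,1],
    [[0.3,5.4,0],-13,1],
    [[0.3,5.4,0],-13,1],
    [[0.3,5.4,2],-13,1],
    [[0.3,5.4,4],-13,1],
    [[0.3,5.4,5.9],-13,1],
    [[0.3,5.4,5.9],-13,0.5],
    [[0.3,5.4,5.9],-13,0.35],
    [[0.3,5.4,5.9],-13,0.35],
    [[0.3,5.4,5.9],-13,0.35],
  ],
  squeeze=25,
)

```text
clock: 4.2
tcp_pos: [0.5515, -0.1833, 0.1231]
orientation: [0.0, 0.965, 0.264, 0.001]
wrist_force: [-0.3, -0.2, -0.1]
finger_gap: 0.0294
```

```bash
python3 snap.py w3
```

```text
{'clock': 4.2, 'joint_pos': [-0.459, 0.3764, -0.1342, 1.0588, -0.0, 0.5782], 'tcp_pos': [0.5515, -0.1833, 0.1231], 'orientation': [0.0005, 0.9646, 0.2636, 0.0005], 'wrist_force': [-0.3425, -0.2046, -0.0674], 'finger_gap': 0.0294}
tool x az deg 30.570609632025963
```

View pics/w3.png

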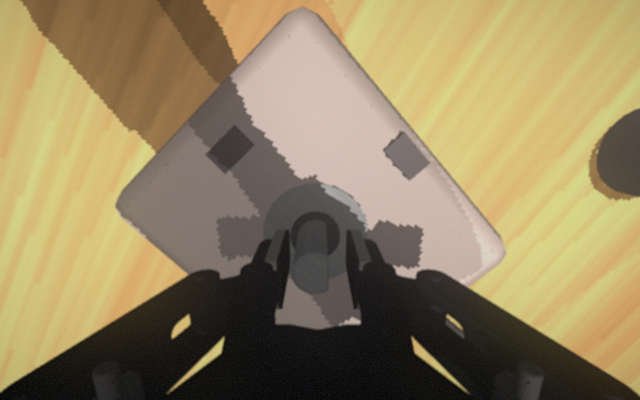

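Call:
apply_moves(
  moves=[
    [[-0.2,0,0],0,0.35],
    [[-0.2,0,0],0,0.25],
    [[-0.2,0,0],0,0.15],
    [[-0.2,0,0],0,0.1],
    [[-0.2,0,0],0,0.05],
    [[-0.2,0,0],0,0],
    [[-0.2,0,0],0,0],
    [[-0.2,0,0],0,0],
    [[-0.2,0,0],0,0],
    [[-0.2,0,0],0,0],
  ],
  squeeze=25,
)

```text
clock: 5.5
tcp_pos: [0.5484, -0.1848, 0.1224]
orientation: [0.0, 0.965, 0.263, -0.001]
wrist_force: [-4.9, -2.6, 3.1]
finger_gap: 0.0155
```

```bash
python3 snap.py w4
```

```text
{'clock': 5.5, 'joint_pos': [-0.4628, 0.3744, -0.139, 1.0584, -0.0018, 0.5751], 'tcp_pos': [0.5484, -0.1848, 0.1224], 'orientation': [0.0003, 0.9647, 0.2633, -0.001], 'wrist_force': [-4.9027, -2.5567, 3.0857], 'finger_gap': 0.0155}
tool x az deg 30.53595760867102
```

View pics/w4.png

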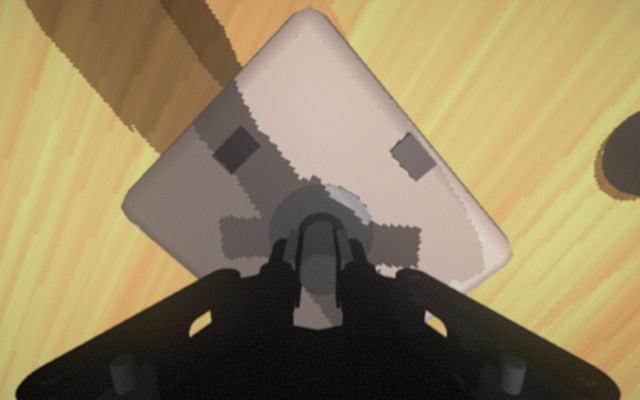

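Call:
apply_moves(
  moves=[
    [[-0.1,0,0],6,0],
    [[-0.1,0,0],12,0],
    [[-0.1,-0.1,0],18,0],
    [[-0.1,-0.1,0],24,0],
    [[-0.1,-0.1,0],30,0],
    [[-0.1,-0.2,0],36,0],
    [[-0.1,-0.2,0],42,0],
    [[-0.1,-0.2,0],48,0],
    [[-0.1,-0.2,0],48,0],
    [[-0.1,-0.2,0],48,0],
  ],
)

```text
clock: 6.8
tcp_pos: [0.5475, -0.1833, 0.1224]
orientation: [0.0, 0.989, -0.151, 0.0]
wrist_force: [-0.8, -2.8, 1.9]
finger_gap: 0.0154
```

```bash
python3 snap.py w5
```

```text
{'clock': 6.8, 'joint_pos': [-0.4619, 0.3708, -0.1443, 1.0552, -0.0005, 1.4116], 'tcp_pos': [0.5475, -0.1833, 0.1224], 'orientation': [0.0003, 0.9886, -0.1508, 0.0001], 'wrist_force': [-0.7705, -2.7822, 1.8641], 'finger_gap': 0.0154}
tool x az deg -17.343022872908787
```

View pics/w5.png

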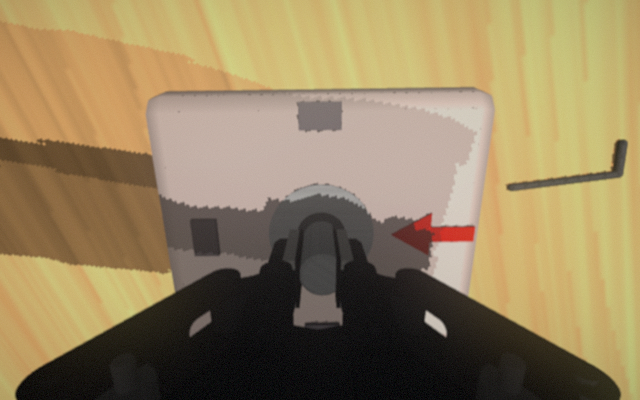

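Call:
apply_moves(
  moves=[
    [[0,0,0],0,0.4],
    [[0,0,0],0,0.8],
    [[0,0,0],0,1],
    [[0,0,-5],0,1],
    [[0,0,-9],0,1],
    [[-2,-4.6,-10],-9,1],
    [[-4,-9.2,-10],-18,1],
    [[-6,-13.8,-10],-27,1],
    [[-8,-18.4,-10],-36,1],
    [[-10,-23,-10],-45,1],
  ],
)

```text
clock: 8.1
tcp_pos: [0.5206, 0.0681, 0.2224]
orientation: [-0.0, 0.971, 0.241, 0.0]
wrist_force: [0.4, 0.4, -0.4]
finger_gap: 0.0854
```

```bash
python3 - <<'E'
from h import *
s=env.get_state();T=tcp(s);print(s['clock'],s['tcp_pos'],np.degrees(np.arctan2(T[1,0],T[0,0])))
print(T[:3,:3].T@(np.array([.5086,.1721,.20])-T[:3,3])*100)
c=env.read_camera('top');save(c['pixels'][150:270,340:460].repeat(5,0).repeat(5,1),'t6')
E
```

```text
8.1 [0.52061642 0.06809272 0.22239606] 27.880687258200766
[ 3.80022566 -9.75557206  2.24098648]
```

View pics/t6.png

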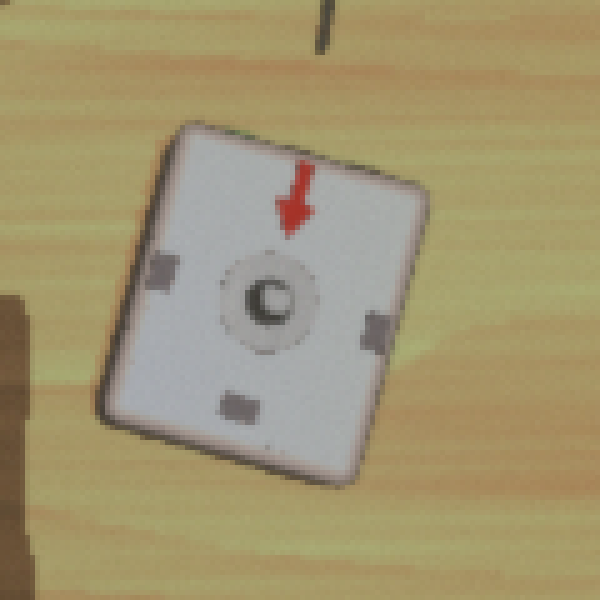

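Call:
apply_moves(
  moves=[
    [[0.8,-2,0],-10,1],
    [[1.6,-4,0],-20,1],
    [[2.4,-6,0],-30,1],
    [[3.2,-8,0],-40,1],
    [[3.8,-9.8,2],-50,1],
    [[3.8,-9.8,4],-60,1],
    [[3.8,-9.8,6],-70,1],
    [[3.8,-9.8,8],-80,1],
    [[3.8,-9.8,9],-90,1],
    [[3.8,-9.8,9],-100,1],
  ],
)

```text
clock: 9.4
tcp_pos: [0.5084, 0.1707, 0.1311]
orientation: [-0.001, 0.439, 0.898, -0.001]
wrist_force: [-0.2, -0.7, 0.1]
finger_gap: 0.0854
```

```bash
python3 snap.py w7; python3 - <<'E'
from h import *
im=np.load('w7.npy');T=np.load('w7_T.npy');c=env.read_camera('wrist')
p=proj(c,T,[[.5086,.1721,.042]])[0];print(p)
x0,y0=np.clip(p.astype(int)-50,0,None);print(x0,y0)
save(cv2.resize(im[y0:y0+100,x0:x0+100],(600,600),interpolation=cv2.INTER_CUBIC),'z7')
E
```

```text
{'clock': 9.4, 'joint_pos': [0.1741, 0.2922, -0.2349, 1.0458, 0.0001, -0.4873], 'tcp_pos': [0.5084, 0.1707, 0.1311], 'orientation': [-0.0009, 0.4392, 0.8984, -0.0006], 'wrist_force': [-0.1903, -0.7227, 0.0705], 'finger_gap': 0.0854}
tool x az deg 127.89180826961545
[320.26638202 199.96581359]
270 149
```

View pics/w7.png

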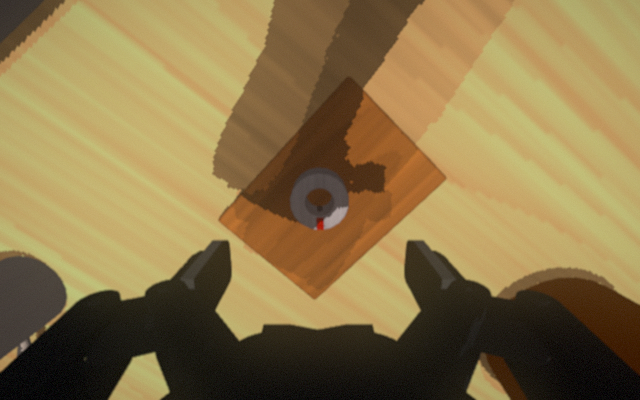

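View pics/z7.png

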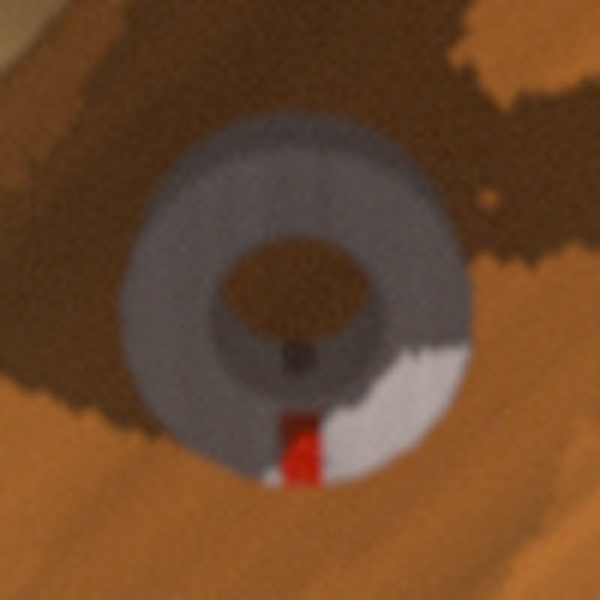

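```bash
python3 - <<'E'
from h import *
T=np.load('w7_T.npy');c=env.read_camera('wrist')
im=np.load('w7.npy');h=cv2.cvtColor(im,cv2.COLOR_RGB2HSV)
# top-face outer edge points picked in zoom
f=np.array([[121,320],[470,330],[150,410],[210,465],[440,415],[395,465],[300,489]])/6+[270,149]
a=plane(c,T,f-.0,.042)[:,:2];A=np.c_[2*a,np.ones(len(a))];s=np.linalg.lstsq(A,(a**2).sum(1),rcond=None)[0];ctr=s[:2];print('ctr',ctr,'r',np.sqrt(s[2]+ctr@ctr))
b=np.array([[210,325],[384,325],[297,237],[297,405],[235,380],[360,380]])/6+[270,149]
a=plane(c,T,b,.042)[:,:2];A=np.c_[2*a,np.ones(len(a))];s=np.linalg.lstsq(A,(a**2).sum(1),rcond=None)[0];c2=s[:2];print('bore',c2,'r',np.sqrt(s[2]+c2@c2))
red=((h[...,0]<8)|(h[...,0]>172))&(h[...,1]>170)
red[:210]=0;red[240:]=0;red[:,:300]=0;red[:,340:]=0
ys,xs=np.where(red);print(len(xs));m=plane(c,T,np.c_[xs,ys],.042)[:,:2].mean(0);print('mark',m)
for q in(ctr,c2):
  d=m-q;print(np.linalg.norm(d),np.degrees(np.arctan2(d[1],d[0])))
Tt=tcp(env.get_state());print(Tt[:3,:3].T@(np.r_[(ctr+c2)/2,.016]-Tt[:3,3])*100)
E
```

```text
ctr [0.51141404 0.17351437] r 0.024271258873065336
bore [0.51085196 0.17308903] r 0.012189282792797173
64
mark [0.52562602 0.18471681]
0.018096272044550905 38.24656207100242
0.018801015092579847 38.20416539192254
[ 0.07812892  0.30045358 11.62154837]
```

Call:
apply_moves(
  moves=[
    [[0.1,0.3,3],0,1],
    [[0.1,0.3,6],0,1],
    [[0.1,0.3,9],0,1],
    [[0.1,0.3,11],0,1],
    [[0.1,0.3,11.4],0,1],
    [[0.1,0.3,11.4],0,0.8],
    [[0.1,0.3,11.4],0,0.7],
    [[0.1,0.3,11.4],0,0.65],
    [[0.1,0.3,11.4],0,0.65],
    [[0.1,0.3,11.4],0,0.65],
  ],
  squeeze=30,
)

```text
clock: 10.8
tcp_pos: [0.5111, 0.1735, 0.0185]
orientation: [0.0, 0.442, 0.897, 0.0]
wrist_force: [0.2, 0.7, 0.1]
finger_gap: 0.0553
```

```bash
python3 snap.py w8
```

```text
{'clock': 10.8, 'joint_pos': [0.1785, 0.4061, -0.3796, 0.7848, -0.0001, -0.4773], 'tcp_pos': [0.5111, 0.1735, 0.0185], 'orientation': [0.0002, 0.4417, 0.8972, 0.0001], 'wrist_force': [0.1972, 0.6624, 0.1433], 'finger_gap': 0.0553}
tool x az deg 127.57466226474988
```

View pics/w8.png

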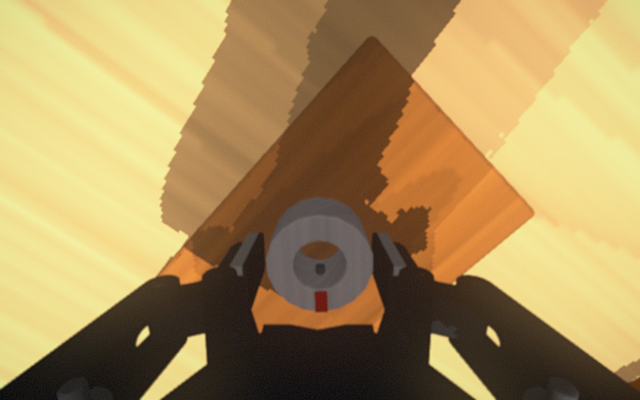

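Call:
apply_moves(
  moves=[
    [[0,0,0.2],0,0.65],
    [[0,0,0.3],0,0.6],
    [[0,0,0.3],0,0.5],
    [[0,0,0.3],0,0.4],
    [[0,0,0.3],0,0.4],
    [[0,0,0.3],0,0.4],
    [[0,0,0.3],0,0.4],
    [[0,0,0.3],0,0.4],
    [[0,0,0.3],0,0.4],
    [[0,0,0.3],0,0.4],
  ],
  squeeze=40,
)

```text
clock: 12.1
tcp_pos: [0.511, 0.1735, 0.0152]
orientation: [0.0, 0.442, 0.897, -0.0]
wrist_force: [0.7, 0.2, 0.9]
finger_gap: 0.0482
```

```bash
python3 snap.py w9
```

```text
{'clock': 12.1, 'joint_pos': [0.1785, 0.4101, -0.383, 0.7777, -0.0001, -0.4773], 'tcp_pos': [0.511, 0.1735, 0.0152], 'orientation': [0.0, 0.4417, 0.8972, -0.0], 'wrist_force': [0.7454, 0.2322, 0.9134], 'finger_gap': 0.0482}
tool x az deg 127.57950915748707
```

View pics/w9.png

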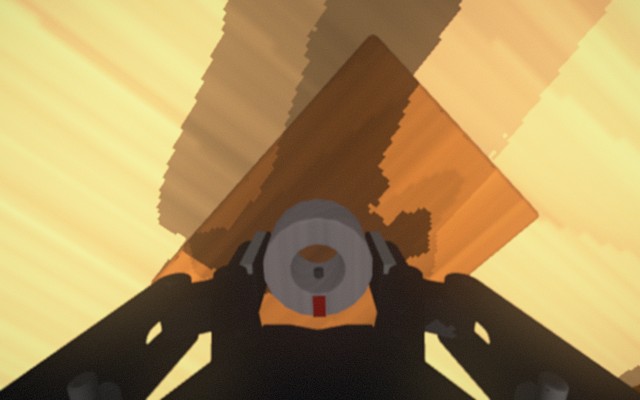

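```bash
python3 - <<'E'
from h import *
im=np.load('w9.npy')
z=cv2.resize(im[190:330,250:390],(700,700),interpolation=cv2.INTER_CUBIC)[:590]
save(z,'z9')
E
```

```text
(no output)
```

View pics/z9.png

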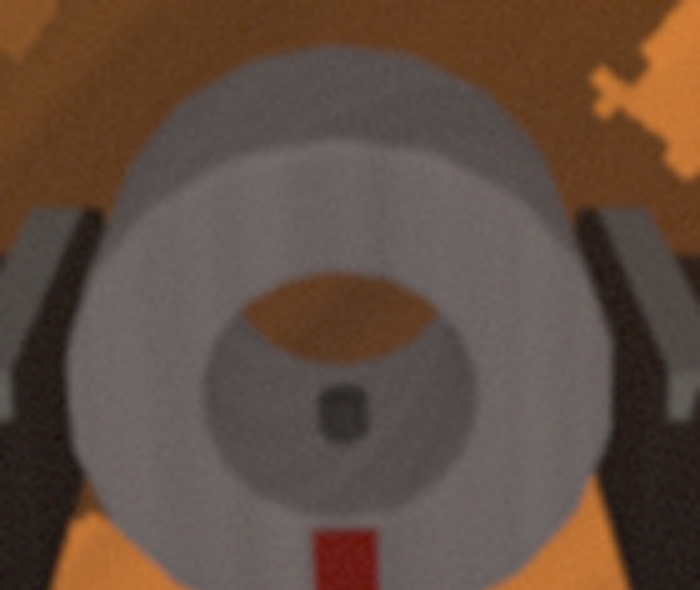

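Call:
apply_moves(
  moves=[
    [[0,0,-1],0,0.4],
    [[0,0,-3],0,0.4],
    [[0,0,-5],0,0.4],
    [[0,0,-8],0,0.4],
    [[0,0,-11],0,0.4],
    [[0,0,-14],0,0.4],
    [[0,0,-17],0,0.4],
    [[0,0,-19],0,0.4],
    [[0,0,-19],0,0.4],
    [[0,0,-19],0,0.4],
  ],
)

```text
clock: 13.4
tcp_pos: [0.5104, 0.1734, 0.2046]
orientation: [-0.0, 0.442, 0.897, -0.0]
wrist_force: [0.1, 0.4, -1.9]
finger_gap: 0.0483
```

```bash
python3 snap.py w10; python3 - <<'E'
from h import *
im=np.load('w10.npy')
z=cv2.resize(im[190:330,250:390],(700,700),interpolation=cv2.INTER_CUBIC)[:590]
save(z,'z10')
E
```

```text
{'clock': 13.4, 'joint_pos': [0.1786, 0.2539, -0.1002, 1.2178, -0.0002, -0.4773], 'tcp_pos': [0.5104, 0.1734, 0.2046], 'orientation': [-0.0004, 0.4417, 0.8972, -0.0004], 'wrist_force': [0.1185, 0.4126, -1.8856], 'finger_gap': 0.0483}
tool x az deg 127.57895063084248
```

View pics/z10.png

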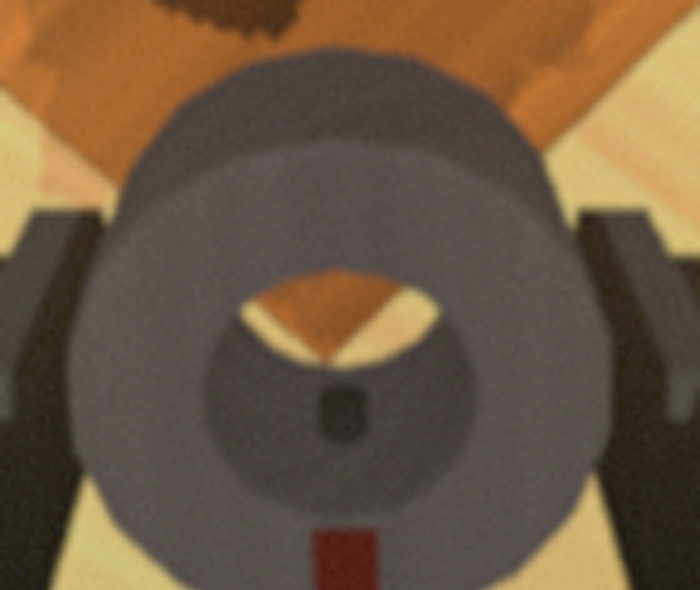

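```bash
python3 - <<'E'
from h import *
c=env.read_camera('wrist');T=np.array(c['hand_eye'])
def fit(p):
  a=plane(c,T,np.array(p,float)/5+[250-.0,190],-.0268)[:,:2];A=np.c_[2*a,np.ones(len(a))];s=np.linalg.lstsq(A,(a**2).sum(1),rcond=None)[0];q=s[:2];return q*1e3,np.sqrt(s[2]+q@q)*1e3
print('outer',fit([[68,370],[612,370],[340,143],[135,220],[540,215],[82,460],[600,465],[115,520]]))
print('bore',fit([[204,395],[476,395],[340,272],[340,517],[240,312],[440,312],[240,470],[440,470]]))
m=plane(c,T,np.array([[345,560]])/5+[250,190],-.0268)[:,:2]*1e3
t=plane(c,T,np.array([[343,412]])/5+[250,190],-.0268+.015)[:,:2]*1e3
print('mark',m,'tip',t)
E
```

```text
outer (array([-1.04236873, -0.61002085]), np.float64(24.398578453386552))
bore (array([-1.12571767, -0.67651956]), np.float64(12.068508578125002))
mark [[-0.64894021 16.27644112]] tip [[-0.79442153  9.71821307]]
```

Call:
apply_moves(
  moves=[
    [[-3,-1.8,0],6,0.4],
    [[-6.5,-3.9,0],12,0.4],
    [[-10,-6.1,0],18,0.4],
    [[-14,-8.5,0],25,0.4],
    [[-18,-10.9,0],32,0.4],
    [[-22,-13.3,0],39,0.4],
    [[-26,-15.8,0],46,0.4],
    [[-29,-17.6,0],52,0.4],
    [[-30.7,-18.6,0],56,0.4],
    [[-30.7,-18.6,0],56,0.4],
  ],
)

```text
clock: 14.75
tcp_pos: [0.5503, -0.1845, 0.2039]
orientation: [-0.001, 0.812, 0.584, -0.001]
wrist_force: [0.2, 1.3, -1.4]
finger_gap: 0.0486
```

```bash
python3 snap.py w11; python3 - <<'E'
from h import *
im=np.load('w11.npy')
z=cv2.resize(im[190:330,250:390],(700,700),interpolation=cv2.INTER_CUBIC)[:590]
save(z,'z11')
E
```

```text
{'clock': 14.75, 'joint_pos': [-0.4617, 0.334, 0.008, 1.2468, -0.0001, -0.1381], 'tcp_pos': [0.5503, -0.1845, 0.2039], 'orientation': [-0.0009, 0.8118, 0.584, -0.0005], 'wrist_force': [0.1601, 1.3196, -1.4307], 'finger_gap': 0.0486}
tool x az deg 71.45792944721471
```

View pics/w11.png

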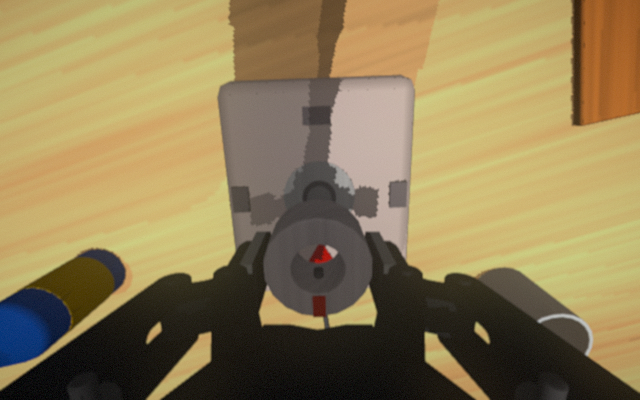

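View pics/z11.png

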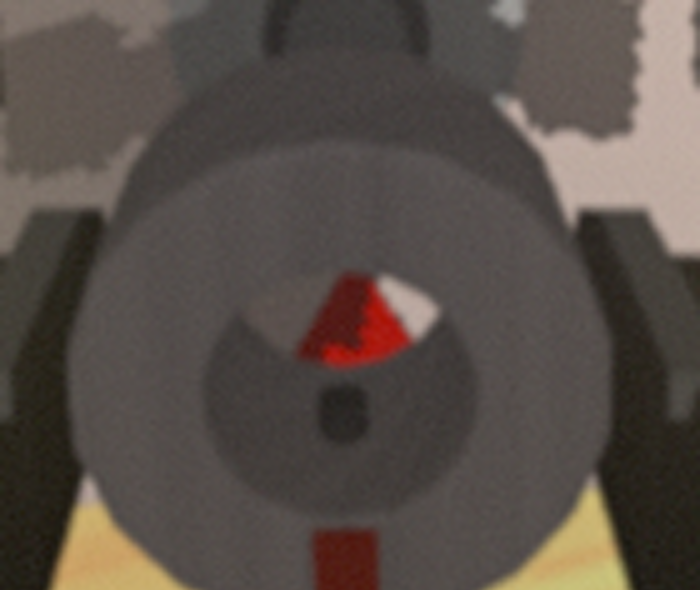

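Call:
apply_moves(
  moves=[
    [[0.1,0,1],0,0.4],
    [[0.1,0,2],0,0.4],
    [[0.1,0,3],0,0.4],
    [[0.1,0,3.8],0,0.4],
    [[0.1,0,4.1],0,0.4],
    [[0.1,0,4.1],0,0.4],
    [[0.1,0,4.1],0,0.4],
    [[0.1,0,4.1],0,0.4],
    [[0.1,0,4.1],0,0.4],
    [[0.1,0,4.1],0,0.4],
  ],
)

```text
clock: 16.05
tcp_pos: [0.5511, -0.1823, 0.1644]
orientation: [0.0, 0.811, 0.585, 0.0]
wrist_force: [0.6, 0.4, -1.3]
finger_gap: 0.0488
```

```bash
python3 snap.py w12; python3 - <<'E'
from h import *
im=np.load('w12.npy')
z=cv2.resize(im[190:330,250:390],(700,700),interpolation=cv2.INTER_CUBIC)[:590]
save(z,'z12')
c=env.read_camera('scene');p=proj(c,wfc(c),[[.55,-.184,.15]])[0].astype(int)
save(cv2.resize(c['pixels'][p[1]-50:p[1]+50,p[0]-50:p[0]+50],(600,600),interpolation=cv2.INTER_CUBIC),'s12')
E
```

```text
{'clock': 16.05, 'joint_pos': [-0.4577, 0.3504, -0.0668, 1.1534, -0.0001, -0.1361], 'tcp_pos': [0.5511, -0.1823, 0.1644], 'orientation': [0.0001, 0.8112, 0.5848, 0.0], 'wrist_force': [0.6004, 0.3746, -1.2595], 'finger_gap': 0.0488}
tool x az deg 71.57535969883533
```

View pics/z12.png

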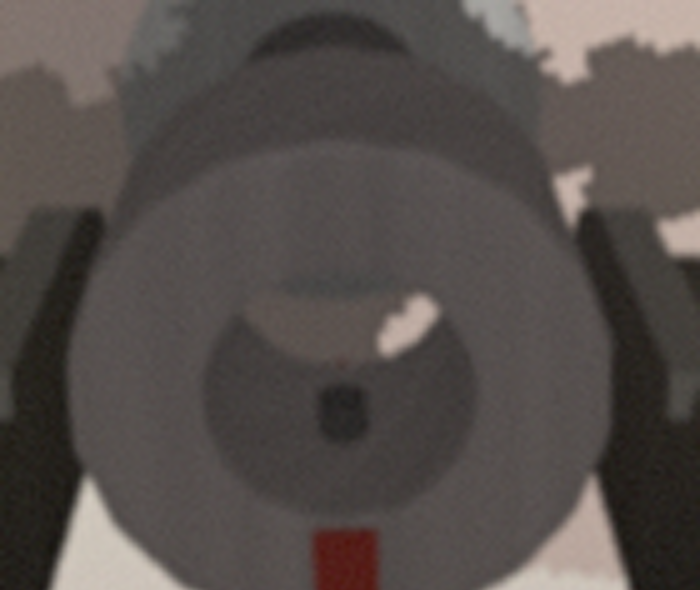

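View pics/s12.png

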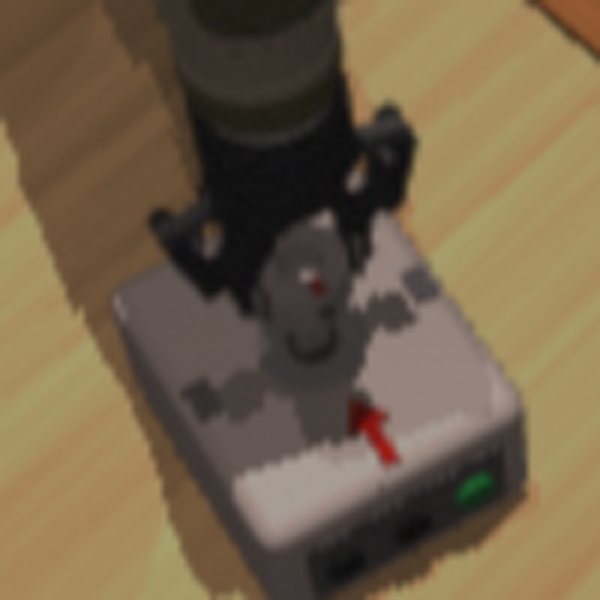

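Call:
apply_moves(
  moves=[
    [[-0.1,0,0],0,0.4],
    [[-0.1,0,0],0,0.4],
    [[-0.1,0,0.2],0,0.4],
    [[-0.1,0,0.4],0,0.4],
    [[-0.1,0,0.6],0,0.4],
    [[-0.1,0,0.8],0,0.4],
    [[-0.1,0,1.0],0,0.4],
    [[-0.1,0,1.2],0,0.4],
    [[-0.1,0,1.4],0,0.4],
    [[-0.1,0,1.5],0,0.4],
  ],
)

```text
clock: 17.4
tcp_pos: [0.5507, -0.1832, 0.1491]
orientation: [-0.0, 0.811, 0.585, -0.0]
wrist_force: [-0.6, -1.1, -2.0]
finger_gap: 0.0481
```

```bash
python3 snap.py w13; python3 - <<'E'
from h import *
im=np.load('w13.npy')
z=cv2.resize(im[190:330,250:390],(700,700),interpolation=cv2.INTER_CUBIC)[:590]
save(z,'z13')
E
```

```text
{'clock': 17.4, 'joint_pos': [-0.4594, 0.3592, -0.0927, 1.1191, -0.0001, -0.1379], 'tcp_pos': [0.5507, -0.1832, 0.1491], 'orientation': [-0.0001, 0.8112, 0.5848, -0.0001], 'wrist_force': [-0.578, -1.064, -2.01], 'finger_gap': 0.0481}
tool x az deg 71.5784585308698
```

View pics/z13.png

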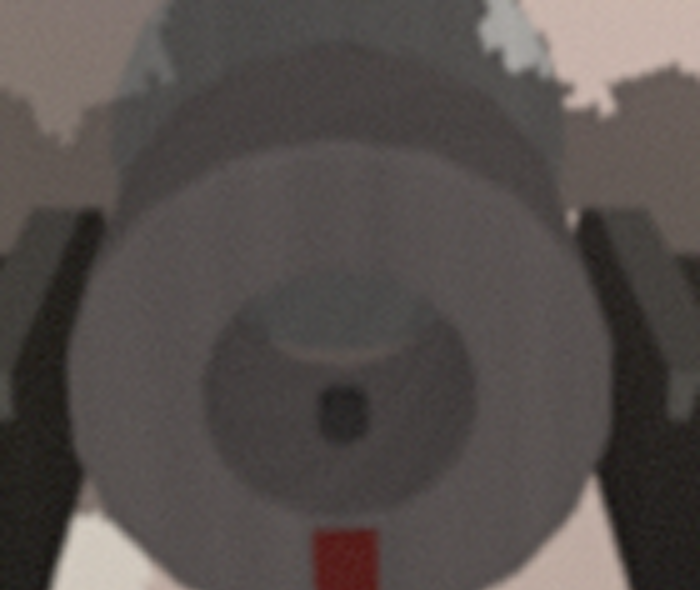

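Call:
apply_moves(
  moves=[
    [[0,0,0.1],0,0.4],
    [[0,0,0.2],0,0.4],
    [[0,0,0.3],0,0.4],
    [[0,0,0.4],0,0.4],
    [[0,0,0.5],0,0.4],
    [[0,0,0.6],0,0.4],
    [[0,0,0.7],0,0.4],
    [[0,0,0.8],0,0.4],
    [[0,0,0.9],0,0.4],
    [[0,0,1.0],0,0.4],
  ],
)

```text
clock: 18.7
tcp_pos: [0.5508, -0.1832, 0.1392]
orientation: [0.0, 0.811, 0.585, -0.0]
wrist_force: [0.9, 0.4, -1.3]
finger_gap: 0.0483
```

```bash
python3 snap.py w14; python3 - <<'E'
from h import *
im=np.load('w14.npy')
z=cv2.resize(im[190:330,250:390],(700,700),interpolation=cv2.INTER_CUBIC)[:590]
save(z,'z14')
E
```

```text
{'clock': 18.7, 'joint_pos': [-0.4594, 0.3653, -0.109, 1.0964, -0.0001, -0.1379], 'tcp_pos': [0.5508, -0.1832, 0.1392], 'orientation': [0.0, 0.8112, 0.5848, -0.0], 'wrist_force': [0.854, 0.4269, -1.3188], 'finger_gap': 0.0483}
tool x az deg 71.57920758934925
```

View pics/z14.png

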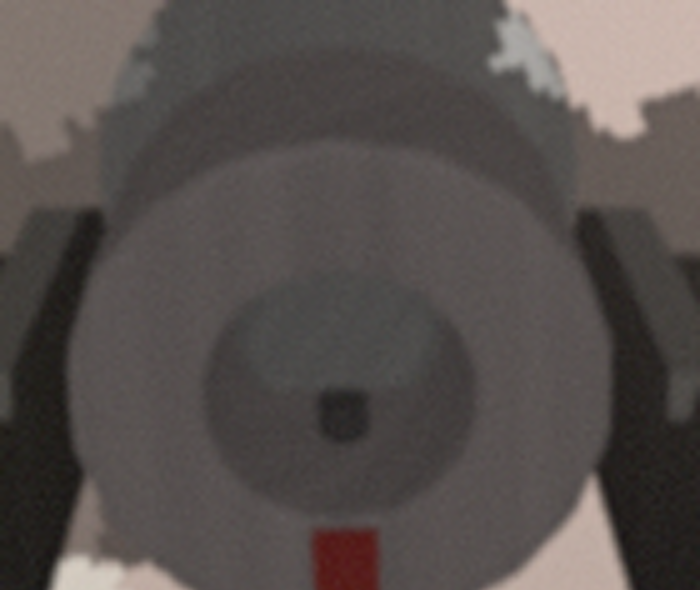

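Call:
apply_moves(
  moves=[
    [[0,0,0.1],0,0.4],
    [[0,0,0.3],0,0.4],
    [[0,0,0.4],0,0.4],
    [[0,0,0.5],0,0.4],
    [[0,0,0.6],0,0.4],
    [[0,0,0.7],0,0.4],
    [[0,0,0.8],0,0.4],
    [[0,0,1.0],0,0.4],
    [[0,0,1.1],0,0.4],
    [[0,0,1.1],0,0.4],
  ],
)

```text
clock: 20.0
tcp_pos: [0.5507, -0.1832, 0.1281]
orientation: [-0.0, 0.811, 0.585, -0.0]
wrist_force: [-0.4, 0.0, -1.2]
finger_gap: 0.0479
```

```bash
python3 snap.py w15; python3 - <<'E'
from h import *
im=np.load('w15.npy')
z=cv2.resize(im[190:330,250:390],(700,700),interpolation=cv2.INTER_CUBIC)[:590]
save(z,'z15')
E
```

```text
{'clock': 20.0, 'joint_pos': [-0.4594, 0.3727, -0.1266, 1.0717, -0.0001, -0.1379], 'tcp_pos': [0.5507, -0.1832, 0.1281], 'orientation': [-0.0001, 0.8112, 0.5848, -0.0001], 'wrist_force': [-0.4098, 0.0194, -1.2005], 'finger_gap': 0.0479}
tool x az deg 71.57522665452598
```

View pics/z15.png

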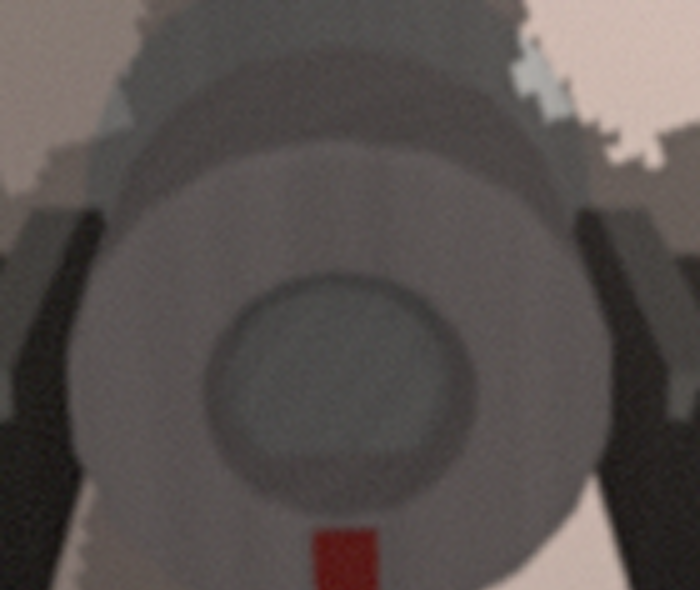

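View pics/w15.png

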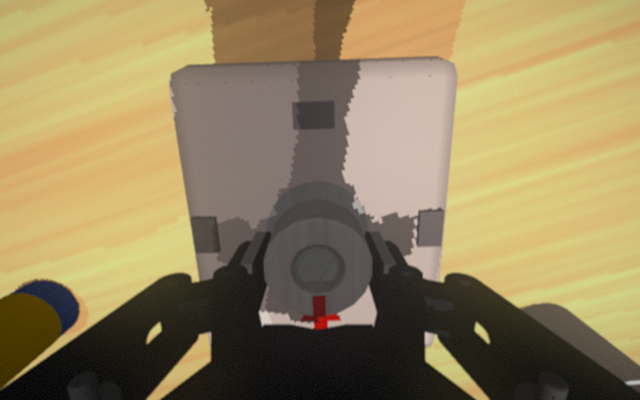

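```bash
python3 - <<'E'
from h import *
s=env.get_state();print(s['clock'],s['tcp_pos'],s['wrist_force'],s['finger_gap']);print(env.hand_in())
E
```

```text
20.05 [ 0.5507298  -0.1832213   0.12823611] [-1.20420682  0.04896499 -1.32976546] 0.04832771276897605
the job is handed in; nothing more can be done
None
```

I pinched the shaft on its flat and turned it about 48° to face the pointer. The finger gap was 15.5 mm, close to the 16 mm expected across the flat. I then took the collar from the board and slipped it over the shaft with the screw over the flat. I handed the job in at about 20 s, still holding the collar at a 40 N grip setting.

**Alignment:** In the last wrist picture the shaft sat in the middle of the bore, within about 1 mm. The flat was square to the set-screw mark, and the mark lined up with the arrow.

**Height:** The collar's underside works out at about 0.125 m, so its top is about 0.155 m, level with the shaft's end and about 11 mm above the flange. This comes from the tool height and assumes the collar did not slip. It looked the same between the fingers throughout.

**Forces:** The wrist carried only about the collar's weight (1.3 N), with 1.2 N or less sideways, so nothing was jammed.

**Disagreement:** The camera and the pinch put the shaft axis about 1.3 mm apart. I used the position felt by the pinch. The wrist camera also seemed about 1 mm off sideways.

I saw no contact with the mug, soap, bowl or hex key, but I did not measure their positions again at the end.

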